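Make up the throwing kit and the sgraffito kit for pottery class

TASK

Make up two kits for tonight's pottery class: into the white tray, for throwing, the wooden rib and the wooden knife; into the blue tray, for sgraffito, the red-handled loop tool, the brush and the blue-lidded jar of underglaze. Everything rests on the tray floor, nothing on top of anything else: the rib flat, the knife, loop tool and brush lying lengthwise in their tray, the jar standing and never tipped over; set things down, do not drop them. Leave the spares (red rib, black-handled loop tool, orange-lidded jar) where they are.

Things in the scene. Friction and masses are not known exactly. Their poses are not given: they have to be found in the camera images.
- wood_rib: Light wooden kidney-shaped potter's rib, a flat plate 100 long x 46 wide across its middle (edges at y = -21 and +24) x 8 thick, with a dark spot for a hole. It lies flat on the bench; origin at the centre of its underside; x along its length, z up.
- wood_knife: Dark brown wooden potter's knife, a flat stick 140 long x 20 wide x 8 thick with a slanted blade at its +x end (blade narrows from x = +30; the middle is the full 20 wide; centre of mass near x = -10). It lies flat on the bench; origin at the centre of its underside; x along its length, z up.
- red_loop: Loop (ribbon) trimming tool: RED handle 90 long and 12 thick, then a brass ferrule and a flat steel wire loop 36 long x 28 wide at the +x end; 140 long overall. Grip it by the handle, whose side faces stand at y = +/-6 from x = -70 to +20; centre of mass near x = -19. It lies flat on the bench; origin at the centre of its underside; x along its length, z up.
- brush: Round glaze brush: pale wooden handle, aluminium ferrule, black bristles at the +x end; 140 long, 12 wide and 12 thick, the handle tapering to the eye towards its -x end but safe to grip as 12 wide from x = -70 to +36; centre of mass near x = -7. It lies flat on the bench; origin at the centre of its underside; x along its length, z up.
- blue_jar: Plastic jar of underglaze, upright cylinder 52 diameter x 55 tall, white body with BLUE label and BLUE screw lid; about 130 g. Origin at the centre of its underside, z up.
- red_rib: Spare, not wanted: RED plastic kidney-shaped potter's rib, a flat plate 100 long x 46 wide across its middle (edges at y = -21 and +24) x 8 thick. It lies flat on the bench; origin at the centre of its underside; x along its length, z up.
- black_loop: Spare, not wanted: loop trimming tool like the other but with a BLACK handle 90 long and 12 thick, then a brass ferrule and a flat steel wire loop 36 long x 28 wide at the +x end; 140 long overall. Grip it by the handle, whose side faces stand at y = +/-6 from x = -70 to +20; centre of mass near x = -19. It lies flat on the bench; origin at the centre of its underside; x along its length, z up.
- orange_jar: Spare, not wanted: Plastic jar of underglaze, upright cylinder 52 diameter x 55 tall, white body with ORANGE label and ORANGE screw lid; about 130 g. Origin at the centre of its underside, z up.
- white_tray: Shallow open plastic kit tray, WHITE, fixed on the bench: outside 250 (x, its length) x 180 (y), with an overhanging rim 260 x 188; inside 242 x 172; walls 4 thick and 20 high above the bench, floor 4 thick (its upper face 4 above the bench). Origin at the centre of its underside, z up. Empty at the start.
- blue_tray: Shallow open plastic kit tray, BLUE, fixed on the bench: outside 250 (x, its length) x 180 (y), with an overhanging rim 260 x 188; inside 242 x 172; walls 4 thick and 20 high above the bench, floor 4 thick (its upper face 4 above the bench). Origin at the centre of its underside, z up. Empty at the start.
Not all that is in view belongs to the job. Of the things like the wood_rib, leave any that is purple; of the rest the smaller one is meant. Of the things shaped like the wood_knife, the brown one is meant.

How it is judged:
At the end, for the whole second after the job is handed in: Each thing within its tray (origin within 118 mm lengthwise, 83 mm across), under 10 mm above the tray's underside (floor at 4), z axis within 0.08 rad of vertical; knife, loop tool, brush within 0.35 rad of the tray's length, either way round; all released, at rest (x of wood_rib in the frame of white_tray between -0.118 and 0.118 m and y of wood_rib in the frame of white_tray between -0.083 and 0.083 m and z of each of wood_rib, wood_knife in the frame of white_tray below 0.01 m and angle between each of wood_rib, wood_knife, red_loop, brush, blue_jar's own z axis and vertical below 0.08 rad and linear speed of each of wood_rib, wood_knife, red_loop, brush, blue_jar below 0.02 m/s and angular speed of each of wood_rib, wood_knife, red_loop, brush, blue_jar below 0.2 rad/s and contact force between the fingers and wood_rib below 0.1 N and x of wood_knife in the frame of white_tray between -0.118 and 0.118 m and y of wood_knife in the frame of white_tray between -0.083 and 0.083 m and contact force between the fingers and wood_knife below 0.1 N and angle between the x axis of wood_knife and the x axis of white_tray, either way round below 0.35 rad and x of red_loop in the frame of blue_tray between -0.118 and 0.118 m and y of red_loop in the frame of blue_tray between -0.083 and 0.083 m and z of each of red_loop, brush, blue_jar in the frame of blue_tray below 0.01 m and contact force between the fingers and red_loop below 0.1 N and angle between the x axis of each of red_loop, brush and the x axis of blue_tray, either way round below 0.35 rad and x of brush in the frame of blue_tray between -0.118 and 0.118 m and y of brush in the frame of blue_tray between -0.083 and 0.083 m and contact force between the fingers and brush below 0.1 N and x of blue_jar in the frame of blue_tray between -0.118 and 0.118 m and y of blue_jar in the frame of blue_tray between -0.083 and 0.083 m and contact force between the fingers and blue_jar below 0.1 N); the robot touches nothing.
It fails at once if a spare (red rib, black loop tool, orange jar) is moved more than 30 mm (distance of any of red_rib, black_loop, orange_jar from where it was at the start of the episode above 0.03 m).
It fails at once if the blue jar is tipped over (more than 0.6 rad) (angle between blue_jar's own z axis and vertical above 0.6 rad).
It fails at once if something for the kits is dropped (moves untouched by the fingers faster than 0.75 m/s, a fall of some 30 mm) ((linear speed of wood_rib above 0.75 m/s and contact force between the fingers and wood_rib below 0.01 N) or (linear speed of wood_knife above 0.75 m/s and contact force between the fingers and wood_knife below 0.01 N) or (linear speed of red_loop above 0.75 m/s and contact force between the fingers and red_loop below 0.01 N) or (linear speed of brush above 0.75 m/s and contact force between the fingers and brush below 0.01 N) or (linear speed of blue_jar above 0.75 m/s and contact force between the fingers and blue_jar below 0.01 N)).
It also fails if it takes over 144 s, if anything falls off the work surface, if the arm or the gripper's body presses on something with over 40 N, if the wrist force passes 120 N, or if a joint passes its speed limit or range.

ROBOT

A 6-joint arm with a two-finger parallel gripper is mounted at the origin on the work surface. World frame = base frame: x ahead of the robot, y to its left, z up, the work surface at z = 0. Lengths are in m, angles in rad, forces in N, time in s.
With the tool pointing down it reaches from about 0.375 to 0.975 m from the base axis. Payload 3.8 kg.
Tool frame: the origin (TCP) lies midway between the tips of the shut fingers; the grasp point (between the pads) lies 19 mm behind it; x points along the fingers, y is the direction in which the jaws open and shut, and the axes are right-handed (so a half turn about x gives the same grasp; the last joint's range is limited). The gripper opens to 88 mm and grips with 3 to 60 N. Pads are 18 mm wide; open, the fingers measure 123 mm over their backs; the gripper's body (75 mm by 187 mm) begins 45 mm behind the grasp point.
Start: joints at [1.165, 0.264, 1.604, -0, 1.274, -0.037], TCP at [0.243, 0.63, 0.239] pointing down, gripper open.
Joint ranges: [-2.63, 2.63], [-0.94, 2.18], [0.31, 2.57], [-1.31, 4.45], [0, 2.66], [-2.55, 2.55]. Speed limits (rad/s): [2.57, 2.57, 3.14, 3.14, 3.14, 3.14].

INTERFACE

Orientations are given as a rotation vector (axis times angle).
In Python, from cell import manip, inverse_kinematics, cams, order gives the robot as it stands. Calls block until the motion is done:
- manip.move_pose(position, orientation): joint-space move of the TCP to a pose.
- manip.move_linear(position, rate=0.15, rot=None): straight line of the TCP; rot=None keeps the orientation; rate is the mean speed in m/s.
- manip.set_joints(angles): joint-space move.
- manip.set_gripper(opening, force=None): finger opening in m; force is the grip in N (None keeps the last); returns when the fingers have stopped.
- manip.dwell(seconds).
- inverse_kinematics(position, orientation): joint angles nearest the present ones, or None.
- manip.state(): the state.
- cams.capture(name): name is "side" or "top"; returns a dict with "image" (480x640x3 uint8, blue, green, red), "z_map" (480x640 float32, m along the optical axis (not along the pixel's ray), 0 where there is no reading), "intrinsics" (3x3 intrinsics, pixels), "k1" (the pictures are not rectified: a ray, as slopes to the right and down, at radius r is drawn at 1 + k1 r^2 times it, then the intrinsics apply), "position" and "orientation" of the camera in the world. Camera axes: x right, y down, z forward; pixel columns grow to the right and rows downward; lengths in m; the calibration is good to about 2 mm. A picture is of the moment at which its call begins.
A pose or a line that the arm cannot do raises manip.IKError and nothing moves.
- order.close_job(): hands the job in, once; it reports no verdict.
The state is a dict: "clock": time; "joint_pos": joint angles; "joint_velocities": joint speeds; "tau": joint torques, N m; "tool_pos": TCP position; "tcp_rot": TCP orientation; "contact_force": force on the tool from outside, world axes, zero at the start; "moment": the same for the moment, N m; "gripper_width": finger opening in m.
Only numpy, scipy, OpenCV 4.12 (cv2) and the standard library are available. Lean on these libraries where they do the work, as an engineer would, in place of code of your own. Each camera call takes 0.05 s, during which the arm holds its last target. There are 200 camera calls.

## Working session

There is one attempt and no reset: what is moved stays moved. The work goes in short steps, each a Python script; the robot and the scene stay as the last script left them, time stands still between calls to the robot, and variables do not carry over. Pictures are saved under pics/ and viewed, about 12 in all and at most 16, crops included, and the job is handed in when it is done.

```bash
ls; mkdir -p pics
python3 - <<'E'
from cell import manip,cams
import cv2,numpy as np
for n in("top","side"):
    c=cams.capture(n); cv2.imwrite(f"pics/{n}0.png",c["image"]); np.savez(f"{n}0.npz",**c)
    print(n,c["intrinsics"],c["k1"],c["position"],c["orientation"])
print(manip.state())
E
```

```text
pics
top [[547.59547209   0.         312.49032314]
 [  0.         547.59547209 241.32373401]
 [  0.           0.           1.        ]] 0.03694300330391468 [0.28492677 0.14061872 1.28089066] [-2.15523212  2.17441133 -0.10445083]
side [[454.01885099   0.         322.33886954]
 [  0.         454.01885099 244.43459162]
 [  0.           0.           1.        ]] -0.031716742618513635 [-0.25869048 -0.54215996  0.90609564] [-2.16555922  0.88224495 -0.4117149 ]
{'clock': 0.1, 'joint_pos': array([ 1.16510096e+00,  2.64669137e-01,  1.60518634e+00, -3.04869912e-05,
        1.27369839e+00, -3.69469596e-02]), 'joint_velocities': array([ 0.00190966, -0.00149063, -0.00401563,  0.00117361,  0.00053214,
        0.0017524 ]), 'tau': array([ 9.70370202e-04, -5.03615749e+01, -3.58073616e+01,  7.32468115e-02,
        2.32991920e-02, -2.27523566e-05]), 'tool_pos': array([0.24309922, 0.62904246, 0.23754595]), 'tcp_rot': array([ 0.2878114 ,  1.55176808, -0.29084118]), 'contact_force': array([-0.76361049, -0.78064502,  1.06025416]), 'moment': array([-0.03764675,  0.03460135, -0.01681661]), 'gripper_width': 0.08799206503835551}
```

View pics/top0.png

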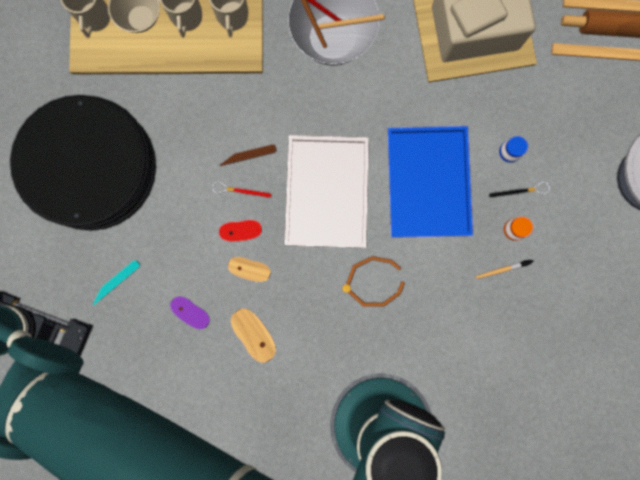

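View pics/side0.png

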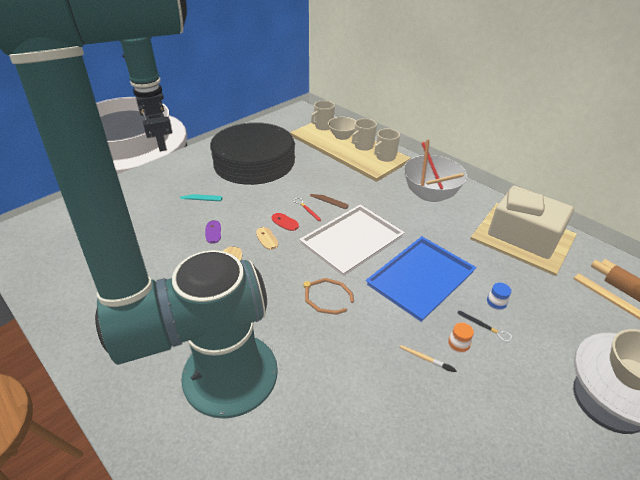

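The top view has everything I need. The wanted wooden rib is the smaller one at (249,269), the knife is at (250,155), the red loop at (245,190), the brush at (505,269), and the blue lid at (515,149). The trays are at (327,192) white and (430,182) blue. The side view agrees with this.

```bash
cat > h.py <<'E'
import numpy as np,cv2
from scipy.spatial.transform import Rotation as Rn
def cast(c,uv,z):
    "pixels -> world points on plane z"
    uv=np.asarray(uv,float).reshape(-1,1,2)
    n=cv2.undistortPoints(uv,c["intrinsics"],np.array([float(c["k1"]),0,0,0])).reshape(-1,2)
    d=Rn.from_rotvec(c["orientation"]).apply(np.c_[n,np.ones(len(n))]); p=c["position"]
    return p+d*((z-p[2])/d[:,2])[:,None]
def depth_z(c,uv):
    uv=np.asarray(uv); n=cv2.undistortPoints(uv.astype(float).reshape(-1,1,2),c["intrinsics"],np.array([float(c["k1"]),0,0,0])).reshape(-1,2)
    zz=c["z_map"][uv[:,1],uv[:,0]]; k=zz>0
    return c["position"]+Rn.from_rotvec(c["orientation"]).apply(np.c_[n,np.ones(len(n))]*zz[:,None])[k]
def blob(c,box,lo,hi):
    "largest component of an HSV range in box (u0,v0,u1,v1) -> pixels"
    u0,v0,u1,v1=box; hsv=cv2.cvtColor(c["image"][v0:v1,u0:u1],cv2.COLOR_BGR2HSV)
    m=cv2.inRange(hsv,lo,hi); n,l,s,_=cv2.connectedComponentsWithStats(m)
    k=1+np.argmax(s[1:,4]); v,u=np.nonzero(l==k); return np.c_[u+u0,v+v0]
def rect(c,uv,z):
    "centre, length, width, angle of the long axis (world), mm precision"
    p=cast(c,uv,z)[:,:2]; r=cv2.minAreaRect((p*1000).astype(np.float32))
    b=cv2.boxPoints(r); e=[b[1]-b[0],b[2]-b[1]]; e=sorted(e,key=np.linalg.norm)
    a=np.arctan2(e[1][1],e[1][0]); a=(a+np.pi/2)%np.pi-np.pi/2
    return np.array(r[0])/1000,np.linalg.norm(e[1]),np.linalg.norm(e[0]),a,p.mean(0)
E
cat > meas.py <<'E'
import sys; from h import *
ALL={"rib":((222,250,280,290),(8,60,60),(30,255,255),.007),"knife":((210,135,285,172),(0,70,30),(25,255,200),.007),
"redh":((205,178,280,203),(0,110,60),(10,255,255),.009),"brushh":((465,255,545,285),(8,60,60),(30,255,255),.009),
"bluelid":((495,130,535,165),(100,120,60),(125,255,255),.053),"white":((275,125,380,258),(0,0,200),(180,40,255),.02),
"blue":((380,118,482,248),(100,120,40),(125,255,255),.02)}
if __name__=="__main__":
    c=dict(np.load("top0.npz"))
    for k,(b,lo,hi,z) in ALL.items():
        uv=blob(c,b,lo,hi); r=rect(c,uv,z); D=depth_z(c,uv)
        print(k,len(uv),"ctr",r[0].round(4),"LxW %.0f %.0f ang %.3f"%r[1:4],"mean",r[4].round(4),"depth z med/95%%: %.3f %.3f"%(np.median(D[:,2]),np.percentile(D[:,2],95)))
        if k=="bluelid":
            t=D[D[:,2]>.048]; print("  depth lid top",t.mean(0).round(4),len(t))
    out=np.hstack([cv2.resize(c["image"][125:290,205:290],None,fx=3.5,fy=3.5),cv2.resize(c["image"][125:290,465:555],None,fx=3.5,fy=3.5)])
    cv2.imwrite("pics/crop0.png",out)
E
python3 meas.py
```

```text
rib 785 ctr [0.3538 0.2985] LxW 101 48 ang 1.301 mean [0.3539 0.2981] depth z med/95%: 0.007 0.011
knife 422 ctr [0.6266 0.3016] LxW 135 20 ang -1.330 mean [0.6276 0.2957] depth z med/95%: 0.007 0.011
redh 163 ctr [0.5351 0.2908] LxW 87 11 ang 1.401 mean [0.5351 0.2911] depth z med/95%: 0.009 0.014
brushh 180 ctr [ 0.3416 -0.2675] LxW 85 12 ang -1.269 mean [ 0.3426 -0.2694] depth z med/95%: 0.010 0.014
bluelid 352 ctr [ 0.6257 -0.3173] LxW 48 45 ang -0.488 mean [ 0.626  -0.3173] depth z med/95%: 0.055 0.059
  depth lid top [ 0.626  -0.3165  0.0551] 332
white 8554 ctr [0.5351 0.1152] LxW 260 187 ang -0.042 mean [0.5309 0.1153] depth z med/95%: 0.004 0.020
blue 8871 ctr [ 0.5554 -0.1249] LxW 260 188 ang 0.010 mean [ 0.5542 -0.1251] depth z med/95%: 0.004 0.021
```

View pics/crop0.png

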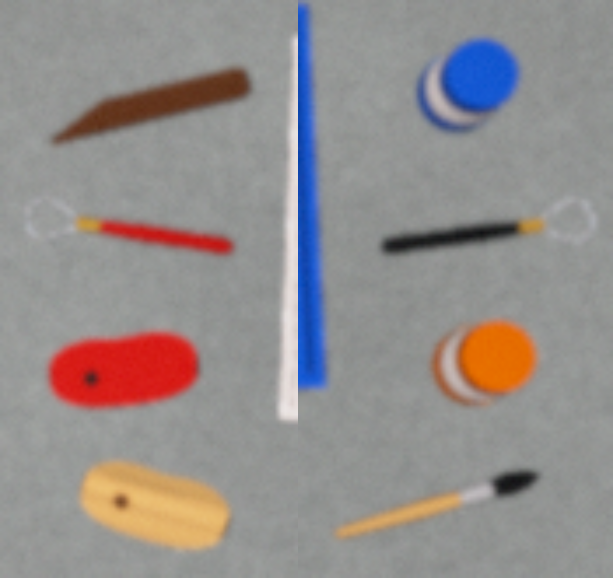

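Every measured size matches the spec: the rims are 260x188, the rib 101x48, the handles about 87x12, and the lid top is at 0.055. Next I'll pick and place the rib.

```bash
cat > pp.py <<'E'
from h import *
from cell import manip,inverse_kinematics
WT=(np.array([.5351,.1152]),-.042); BT=(np.array([.5554,-.1249]),.010)
u=lambda a:np.array([np.cos(a),np.sin(a)])
def rv(a):  # tool down, jaws along angle a
    c,s=np.cos(a),np.sin(a); return Rn.from_matrix(np.array([[0,c,s],[0,s,-c],[-1,0,0]])).as_rotvec()
def best(p,a):
    "of the two equal grasps take the one with the last joint nearest its middle"
    L=[(abs(q[5]),x) for x in(a,a+np.pi) if (q:=inverse_kinematics(p,rv(x))) is not None]
    return min(L)[1]
def rep(t):
    s=manip.state(); print(t,"t=%.1f"%s["clock"],"tcp",s["tool_pos"].round(4),"F",s["contact_force"].round(1),"w %.4f"%s["gripper_width"])
def go(grip,ang,gx,tray,xy,opn,force,z0,width,jaw=np.pi/2,H=.15,rel=None):
    """grip: world xy of grasp, ang: direction of object x, gx: object x of the grasp, jaw: jaw angle from object x,
    xy: object's origin in the tray, z0: tip height at the pick, width: expected"""
    a=best([*grip,H],ang+jaw)
    manip.set_gripper(opn,force); manip.move_pose([*grip,H],rv(a)); manip.move_linear([*grip,z0+.02],.2); manip.move_linear([*grip,z0],.05); rep("down")
    manip.set_gripper(0); rep("grip")
    w=manip.state()["gripper_width"]
    if abs(w-width)>.005: print("BAD WIDTH"); return False
    manip.move_linear([*grip,H],.15); rep("lift")
    ti=tray[1]; o=tray[0]+Rn.from_euler("z",ti).as_matrix()[:2,:2]@np.array(xy)
    c=[]
    for k in(0,np.pi):
        d=ti+k; g=o+gx*u(d)               # object x along d
        for m in (0,2*np.pi,-2*np.pi):
            b=a+(d-ang)+m; q=inverse_kinematics([*g,H],rv(b))
            if q is not None: c.append((abs(q[5]),b,g))
    _,b,g=min(c,key=lambda t:t[0])
    manip.move_pose([*g,H],rv(b)); rep("over tray"); w2=manip.state()["gripper_width"]
    if abs(w2-w)>.002: print("SLIPPED?")
    manip.move_linear([*g,z0+.02],.2); manip.move_linear([*g,z0+.0045],.04); rep("set")
    manip.set_gripper(rel or w+.012); rep("open"); manip.move_linear([*g,H],.2); rep("done"); return True
E
python3 - <<'E'
from pp import *
go(np.array([.3538,.2985]),1.301,0,WT,(-.04,-.032),.066,20,.003,.045)
from cell import cams
c=cams.capture("top"); cv2.imwrite("pics/t1.png",c["image"])
E
```

```text
down t=3.3 tcp [0.3536 0.2983 0.0027] F [-0.   0.3  0.2] w 0.0663
grip t=3.7 tcp [0.354  0.2986 0.0032] F [0.1 0.  1.9] w 0.0448
lift t=4.9 tcp [0.3531 0.298  0.1489] F [ 0.1 -0.2 -1.7] w 0.0445
over tray t=6.9 tcp [0.4936 0.0851 0.1498] F [ 0.1 -0.1 -0.9] w 0.0449
set t=8.2 tcp [0.4936 0.0849 0.0074] F [-0.4 -0.2 -0.8] w 0.0444
open t=8.6 tcp [0.4938 0.0849 0.0075] F [ 0.6  1.  -0.7] w 0.0567
done t=9.4 tcp [0.4929 0.0848 0.1489] F [0.5 0.7 0.4] w 0.0567
```

View pics/t1.png

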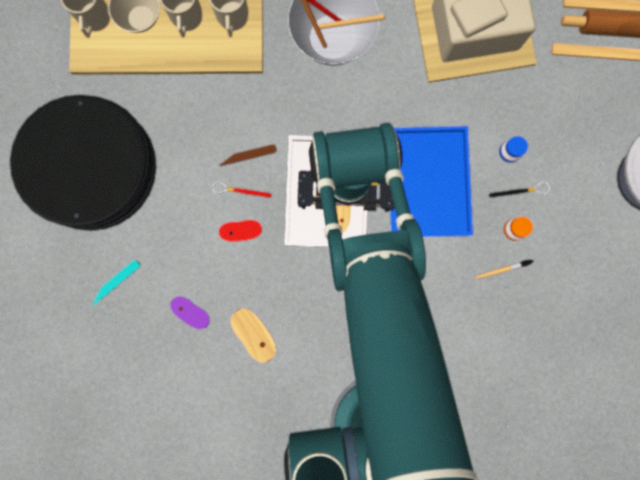

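The picture shows the rib in the white tray at about (343,218), partly under the gripper, and nothing else has moved. Next are the knife and the red loop.

Run:
```python
from pp import *
d=-1.330+np.pi; o=np.array([.6266,.3016])+.002*u(d)
ok=go(o-.010*u(d),d,-.010,WT,(0,.045),.040,20,.003,.020)
if ok:
    d=1.401; g=np.array([.5351,.2908])+.006*u(d)
    ok=go(g,d,-.019,BT,(-.038,-.036),.034,20,.003,.012)
```

```text
down t=12.7 tcp [0.6281 0.2937 0.0025] F [ 0.2  0.3 -0.2] w 0.0399
grip t=13.1 tcp [0.6288 0.294  0.0033] F [ 0.4 -0.   0.8] w 0.0198
lift t=14.2 tcp [0.6276 0.2934 0.1485] F [-0.6 -1.  -0.6] w 0.0197
over tray t=15.5 tcp [0.547  0.1599 0.1497] F [ 0.2  0.9 -0.4] w 0.0196
set t=16.9 tcp [0.5469 0.1597 0.0074] F [ 0.3 -0.2  0.5] w 0.0198
open t=17.2 tcp [0.547  0.1597 0.0075] F [-0.2 -0.  -0. ] w 0.0314
done t=18.1 tcp [0.546  0.1595 0.1488] F [0.6 0.  0.4] w 0.0320
down t=21.4 tcp [0.5358 0.2966 0.0026] F [1.  0.5 0.2] w 0.0335
grip t=21.8 tcp [0.5364 0.2969 0.0033] F [ 0.1 -0.6  0.8] w 0.0118
lift t=23.0 tcp [0.5353 0.2963 0.1487] F [ 0.2 -0.4 -0.3] w 0.0118
over tray t=24.6 tcp [ 0.4991 -0.1608  0.15  ] F [-0.6  0.3 -0.7] w 0.0116
set t=26.0 tcp [ 0.4986 -0.1614  0.0073] F [ 0.2  0.1 -0.3] w 0.0116
open t=26.3 tcp [ 0.4988 -0.1615  0.0075] F [-0.3 -0.1  0.2] w 0.0235
done t=27.2 tcp [ 0.4979 -0.1611  0.1489] F [-0.4  0.1  0. ] w 0.0235
```

Run:
```python
from pp import *
from cell import cams
d=-1.269
ok=go(np.array([.3416,-.2675])+.020*u(d),d,-.007,BT,(-.038,.036),.034,20,.003,.012)
if ok: ok=go(np.array([.6258,-.317]),0,0,BT,(.070,0),.082,20,.014,.052,rel=.068)
if ok:
    manip.set_joints([1.165,.264,1.604,0,1.274,-.037]); rep("home")
    for n in("top","side"):
        c=cams.capture(n); cv2.imwrite(f"pics/{n}2.png",c["image"]); np.savez(n+"2.npz",**c)
        b=(270,110,490,260) if n=="top" else (280,180,540,380)
        cv2.imwrite(f"pics/{n}2c.png",cv2.resize(c["image"][b[1]:b[3],b[0]:b[2]],None,fx=3,fy=3,interpolation=cv2.INTER_CUBIC))
```

```text
down t=30.8 tcp [ 0.3473 -0.2864  0.0027] F [ 0.3  0.5 -0.4] w 0.0339
grip t=31.3 tcp [ 0.3477 -0.2868  0.0032] F [0.3 0.3 1.3] w 0.0118
lift t=32.4 tcp [ 0.3469 -0.286   0.149 ] F [-0.5 -0.2  0.3] w 0.0114
over tray t=34.5 tcp [ 0.5238 -0.0894  0.1497] F [ 0.5  1.  -0.2] w 0.0115
set t=35.8 tcp [ 0.5239 -0.0892  0.0073] F [-0.7  0.  -0.4] w 0.0118
open t=36.2 tcp [ 0.5241 -0.0892  0.0076] F [ 0.4 -0.3  0.8] w 0.0237
done t=37.0 tcp [ 0.5231 -0.089   0.1489] F [ 0.1  0.5 -0. ] w 0.0242
down t=40.3 tcp [ 0.6255 -0.3169  0.0135] F [ 0.3  0.5 -0.3] w 0.0819
grip t=40.9 tcp [ 0.6259 -0.317   0.0142] F [-0.6  0.5  1.2] w 0.0506
lift t=41.9 tcp [ 0.6249 -0.3165  0.1485] F [-1.2  0.1 -2. ] w 0.0508
over tray t=42.7 tcp [ 0.6255 -0.1249  0.1497] F [-0.2  0.3 -0.8] w 0.0510
set t=44.0 tcp [ 0.6252 -0.1241  0.0184] F [-0.1  0.5 -1.1] w 0.0508
open t=44.4 tcp [ 0.6256 -0.1242  0.0187] F [-0.   0.4 -0.3] w 0.0677
done t=45.2 tcp [ 0.6245 -0.124   0.1488] F [ 0.3 -0.4 -0.2] w 0.0681
home t=48.2 tcp [0.2442 0.629  0.2385] F [ 0.1 -0.1 -0.9] w 0.0678
```

View pics/top2c.png

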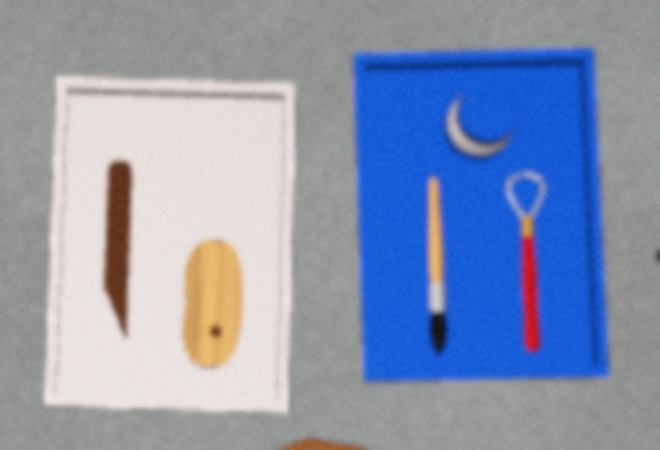

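View pics/side2c.png

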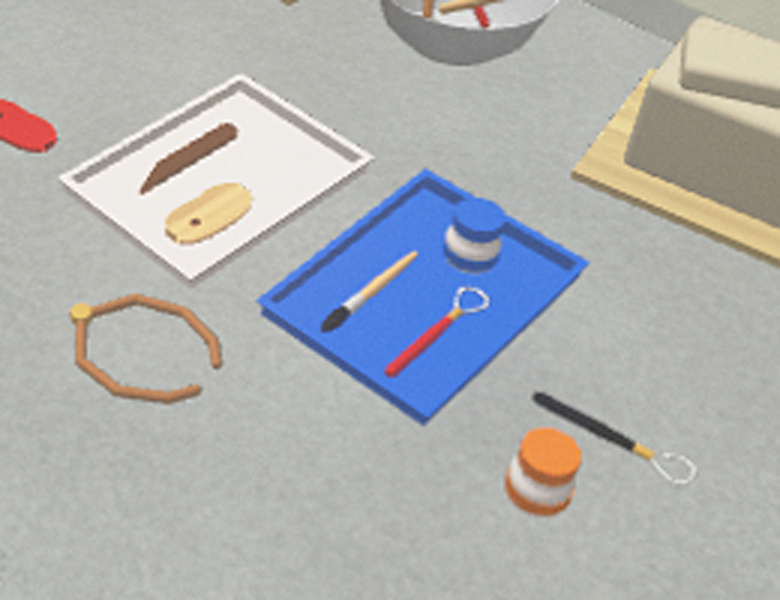

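Run:
```python
from pp import *
c=dict(np.load("top2.npz")); c0=dict(np.load("top0.npz"))
W=(290,140,365,243); B=(393,132,466,232)
for k,b,lo,hi,z,T in [("rib",W,(8,60,60),(30,255,255),.011,WT),("knife",W,(0,70,30),(12,255,160),.011,WT),("redh",B,(0,110,60),(10,255,255),.014,BT),("brushh",B,(8,60,60),(30,255,255),.014,BT)]:
    uv=blob(c,b,lo,hi); r=rect(c,uv,z); D=depth_z(c,uv)
    print(k,"in tray",(Rn.from_euler("z",-T[1]).as_matrix()[:2,:2]@(r[0]-T[0])).round(4),"LxW %.0f %.0f"%r[1:3],"rel ang %.3f"%(r[3]-T[1]),"depth z %.4f"%np.median(D[:,2]))
# jar lid via depth, spares before/after
v,uu=np.mgrid[132:232,393:466]; D=depth_z(c,np.c_[uu.ravel(),v.ravel()]); t=D[D[:,2]>.045]; print("jar top",t.mean(0).round(4),"sd z %.4f"%t[:,2].std(),(t[:,:2].mean(0)-BT[0]).round(4), "extent",np.ptp(t,axis=0).round(3))
for k,b,lo,hi in [("red rib",(210,212,270,250),(0,110,60),(10,255,255)),("orange",(495,210,540,250),(5,150,120),(20,255,255)),("black",(480,175,530,205),(0,0,0),(180,255,60))]:
    print(k,"shift px",(blob(c,b,lo,hi).mean(0)-blob(c0,b,lo,hi).mean(0)).round(2))
```

```text
rib in tray [-0.0446 -0.0343] LxW 97 45 rel ang 0.030 depth z 0.0115
knife in tray [-0.0015  0.0418] LxW 131 17 rel ang -0.000 depth z 0.0114
redh in tray [-0.0957 -0.0382] LxW 7 0 rel ang -0.043 depth z 0.0142
brushh in tray [-0.0126  0.0341] LxW 76 7 rel ang -0.036 depth z 0.0146
jar top [ 0.6243 -0.1253  0.0581] sd z 0.0033 [ 0.0689 -0.0004] extent [0.046 0.045 0.019]
red rib shift px [0.04 0.02]
orange shift px [0. 0.]
black shift px [ 0.16 -0.05]
```

The views show all five items flat and separate on the tray floors, with the jar standing. Their heights match: rib and knife tops at about 0.0115 against 0.012 expected, tool tops at about 0.0145, and the lid at 0.058. The spares haven't moved. The red-handle mask only caught a 7 mm fragment, because its hue wraps around in the blue surroundings, but both pictures show the tool lying lengthwise at crop (530,270).

```bash
python3 -c "
from cell import order
print(order.close_job())"
```

```text
the job is handed in; nothing more can be done
None
```

I made up both kits and handed the job in at about 48 s on the robot's clock, out of 144 s allowed. Each item took one grasp, and none slipped or was dropped.

- **White tray:** the smaller wooden rib lies flat and the brown knife lies lengthwise. Their measured tops are about 11.5 mm above the bench, against 12 mm for resting on the tray floor.
- **Blue tray:** the brush and the red loop tool lie lengthwise side by side. The jar stands upright about 69 mm along the tray, with its lid at 58 mm against 59 mm expected.
- **Spares:** the red rib, black loop tool and orange jar shifted by less than 0.2 px in the top view, so they did not move.

**One check failed:** the colour mask for the red handle caught only a small fragment in the last picture, so I have no measured angle for the red loop. I confirmed by eye in both views that it lies lengthwise and flat. The fragment's depth, 14 mm, fits a tool resting on the floor (16 mm for the full handle).

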